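Rack the turning tool

ROBOT

A 6-joint arm with a two-finger parallel gripper is mounted at the origin on a cart in front of the work surface, level with it; the furniture and walls round the work are solid. World frame = base frame: x ahead of the robot, y to its left, z up, the work surface at z = 0. Lengths are in m, angles in rad, forces in N, time in s.
With the tool pointing down it reaches from about 0.35 to 0.85 m from the base axis. Payload 8.1 kg.
Tool frame: the origin (TCP) lies at the very end of the fingers, on their centre line; the grasp point (between the pads) lies 19 mm behind it; z points along the fingers, y is the line along which they close (so a half turn about z gives the same grasp; the last joint's range is limited). The gripper opens to 93 mm and grips with 3 to 60 N. Pads are 15 mm wide; open, the fingers measure 128 mm over their backs; the gripper's body (75 mm by 188 mm) begins 65 mm behind the grasp point.
Start: joints at [1.122, 0.13, 1.488, -0, 1.523, -0.085], TCP at [0.213, 0.561, 0.219] pointing down, gripper open.
Joint ranges: [-2.96, 2.96], [-0.89, 2.26], [0.02, 2.5], [-1.34, 4.48], [0, 2.73], [-2.66, 2.66]. Speed limits (rad/s): [2.39, 2.39, 2.79, 3.14, 3.14, 3.14].

INTERFACE

Orientations are given as a rotation vector (axis times angle).
In Python, from plant import robot gives the robot as it stands.
- The arm moves only by the tool play_rows, never from a script. Its argument "deltas" is one flat list of numbers, 5 for each row, row after row: the shift along the tool's x, y, z in mm, then the turn about the tool's z in degrees, then the finger opening in mm, from 0 to 93. A call has 1 to 10 rows; each row shifts and turns the commanded pose from where the row before left it, along the tool's axes as they then stand; what a row does not reach is not made up. A row lasts 1/12 s, in which the tool goes at most 41.7 mm and 7.16 degrees, less where a joint would pass 70% of its speed; a pose out of reach is approached as far as the arm can. A call with a gripper value outside its range is refused whole. The fingers move at their own pace and stop on an object; "newtons" is the grip in N (left out, the last holds). Time passes only in rows, so rows that do not move let the fingers close. It gives the time, the measured TCP pose, the force, the opening and the grip force at its end, in the units of the state.
- robot.read_state(): the state, without advancing time (a new reading comes with each control period).
- robot.read_camera(name): name is "scene" or "top"; returns a dict with "pixels" (400x640x3 uint8, blue, green, red), "mtx" (3x3 intrinsics, pixels), "eye" and "rotation" of the camera in the world. Camera axes: x right, y up, looking along -z (the intrinsics and any distortion apply to the point x, -y, -z); pixel columns grow to the right and rows downward; lengths in m; the calibration is good to about 2 mm. A picture is of the moment at which its call begins. There is no depth.
- robot.close_job(): hands the job in; it is judged then, once.
The state is a dict: "t": time; "q": joint angles; "dq": joint speeds; "joint_torque": joint torques, N m; "tool_pos": TCP position; "orientation": TCP orientation; "force": force on the tool from outside, world axes, zero at the start; "wrist_torque": the same for the moment, N m; "opening": finger opening in m; "gripper_force": force on a finger pad.
Only numpy, scipy, OpenCV 4.12 (cv2) and the standard library are available. Lean on these libraries where they do the work, as an engineer would, in place of code of your own. Each camera call takes 0.05 s, during which the arm holds its last target. There are 200 camera calls.

TASK

Pull the wood-turning tool out of the steel pot and put it away in the empty place of the tool rack. Enter the butt of its handle at a tilt into the bored block, so that the shank passes in front of the spring clip; let go so that it leans in the bore, then push the shank back until it snaps into the clip and the tool stands upright, fully down in the bore. Leave the pot standing and the other tools and things where they are.

Things in the scene. Friction and masses are not known exactly. Their poses are not given: they have to be found in the camera images.
- point_tool: The tool to rack: turned wooden handle, steel shank, 235 mm long, 0.12 to 0.24 kg. Butt down, point up; at the start it leans about 12 degrees in the steel pot, to any side. Origin: centre of the flat butt; z along the tool to its point. Handle 0 to 125 mm from the butt, brass ferrule to 143 mm (19 mm thick), round shank to 222 mm (12 mm thick), then a conical point. Grasp the shank from above.
- butt (a point): Centre of the flat butt of the tool (same as its origin). Handle diameter: 23 mm at the butt, 26 mm from 20 to 45 mm up, at most 27.5 mm (70 mm up).
- shank (a point): Point on the tool's axis 165 mm from the butt; it lies in the clip when the tool is racked.
- tool_tip (a point): Tip of the tool's conical point, 235 mm from the butt.
- tool_pot: Loose steel pot, 0.9 kg: upright tube 100 mm high (rim height), 56 mm outside, 50 mm inside diameter, inner floor 8 mm up, on a square 92 mm foot plate. Origin: centre of the underside, on the tube's axis.
- rack: Fixed plywood tool rack: base board 118 x 276 x 12 mm, back panel 208 mm high, a rail along the panel at clip height, three places side by side 84 mm apart; the empty one is any of the three. Origin: middle of the underside. x points from its open front (robot's side) to its back panel, y along the row to the left, z up.
- free_place: Empty place of the rack, fixed: wooden block 64 x 66 x 55 mm with a vertical blind bore, and a steel spring clip on the rail vertically above it, open to the front. The handle is too thick to pass the clip, so the tool cannot be lowered upright. Origin: on the bore's axis at the block's underside, 12 mm over the bench; axes as the rack's (x to the back, z up).
- bore_floor (a point): Centre of the flat floor of the empty bore, 22 mm over the bench; axes as the rack's. The bore is 38 mm in diameter and 45 mm deep. Let go in the bore, the tool stays there, leaning about 17 degrees to the front, its shank some 40 mm in front of the clip.
- bore_mouth (a point): Centre of the bore's mouth (top of the block), 67 mm over the bench.
- clip_seat (a point): Seat of the spring clip, on the bore's axis, 165 mm above the bore floor; axes as the rack's. Two sprung jaws, 16 mm high (8 mm up and down from here), rest gap 8 mm, flare out to a 20 mm mouth 19 mm in front. A push of about 5 to 12 N to the back snaps the 12 mm shank in; a back plate stops it 1 mm behind the axis.
- skew_tool: Turning tool of the same size with a flat blade end, 240 mm long, racked in another place, loose. Origin: centre of the butt. Leave it.
- gouge_tool: Turning tool of the same size with a blunt fluted end, 234 mm long, racked in another place, loose. Origin: centre of the butt. Leave it.
- wedge: Small wooden wedge, 32 x 95 x 20 mm, lying on the bench. Origin: centre of the underside. Leave it.
- marking_gauge: Wooden marking gauge lying on the bench, 52 x 220 x 58 mm, stem along its y. Origin: centre of the underside. Leave it.
- offcut_a: Wooden offcut, 46 x 115 x 22 mm. Origin: centre of the underside. Leave it.

How it is judged:
On the way, in this order (a step that is already met when the one before it is completed fails the run):
1. the tool is lifted clear out of the pot (height (world z) of butt above 0.1 m), for 0.1 s.
2. the tool's butt is down in the empty bore, the tool let go and leaning, its shank not in the clip (horizontal distance between butt and bore_floor below 0.016 m and z of butt in the frame of bore_floor below 0.01 m and distance between shank and clip_seat above 0.01 m and contact force between the fingers and point_tool below 0.05 N and linear speed of point_tool below 0.03 m/s), for 0.2 s.
At the end, for the whole second after the job is handed in: The tool stands in the empty place: butt within 5 mm of the bore floor's height and 12 mm of its centre, shank point within 7 mm of the clip seat, upright within 4.5 degrees, at rest; the pot stands upright on the bench; neither the other tools nor the things around have moved more than 30 mm (distance between shank and clip_seat below 0.007 m and horizontal distance between butt and bore_floor below 0.012 m and z of butt in the frame of bore_floor below 0.005 m and angle between each of point_tool, tool_pot's own z axis and vertical below 0.08 rad and linear speed of point_tool below 0.02 m/s and height (world z) of tool_pot below 0.01 m); the robot touches nothing.
It fails at once if another tool in the rack is disturbed (moved over 30 mm) (distance of any of skew_tool, gouge_tool from where it was at the start of the episode above 0.03 m).
It fails at once if the wedge, gauge or offcut is moved over 30 mm (distance of any of wedge, marking_gauge, offcut_a from where it was at the start of the episode above 0.03 m).
It fails at once if the pot is knocked over (angle between tool_pot's own z axis and vertical above 0.5 rad).
It also fails if it takes over 54 s, if anything falls off the work surface, if the arm or the gripper's body presses on something with over 40 N, if the wrist force passes 120 N, or if a joint passes its speed limit or range.

## Working session

There is one attempt and no reset: what is moved stays moved. The work goes in short steps, Python scripts to look and compute and a tool call to move; the robot and the scene stay as the last step left them, time stands still between calls to the robot, and variables do not carry over. Pictures are saved under pics/ and viewed, at most 10 in all, crops included, and the job is handed in when it is done.

Besides the shell and the picture viewer there is one more tool, called after "Call:" in YAML: its name, and indented under it one key for each argument. play_rows: Moves the arm, as the interface text tells. Its arguments: {"type":"object","properties":{"deltas":{"type":"array"},"newtons":{"type":"number"}},"required":["deltas"]}

```bash
ls; mkdir -p pics
python3 - <<'E'
from plant import robot
import cv2,numpy as np
s=robot.read_state();print(s)
for n in("scene","top"):
    c=robot.read_camera(n);cv2.imwrite(f"pics/{n}0.png",c["pixels"]);print(n,[ (k,np.round(v,4).tolist() if not isinstance(v,str) else v) for k,v in c.items() if k!="pixels"])
E
```

```text
pics
{'t': 0.0, 'q': array([ 1.12157157e+00,  1.31147196e-01,  1.48924916e+00,  4.38245612e-06,
        1.52300786e+00, -8.53936660e-02]), 'dq': array([-0.00059469,  0.00070181, -0.00035463,  0.00122132,  0.00049824,
        0.00030314]), 'joint_torque': array([-1.35536728e-03, -5.59880698e+01, -4.91736603e+01,  7.62802572e-02,
        3.63083789e-02, -2.41112293e-04]), 'tool_pos': array([0.21324423, 0.56022785, 0.21761234]), 'orientation': array([-5.68270369e-01, -3.08927708e+00,  2.74228755e-03]), 'force': array([ 0.40688566, -0.32257928, -0.10688471]), 'wrist_torque': array([ 0.03262321, -0.0149416 ,  0.00268926]), 'gripper_force': 0.0, 'opening': 0.09286774089835376}
scene [('mtx', [[492.6812, 0.0, 322.5436], [0.0, 492.6812, 201.0785], [0.0, 0.0, 1.0]]), ('eye', [-0.1652, -0.8049, 0.7755]), ('rotation', [1.0446, -0.3377, -0.5948])]
top [('mtx', [[368.4182, 0.0, 316.4499], [0.0, 368.4182, 199.9981], [0.0, 0.0, 1.0]]), ('eye', [0.4387, 0.1008, 0.995]), ('rotation', [0.0729, -0.0468, -1.5602])]
```

View pics/scene0.png

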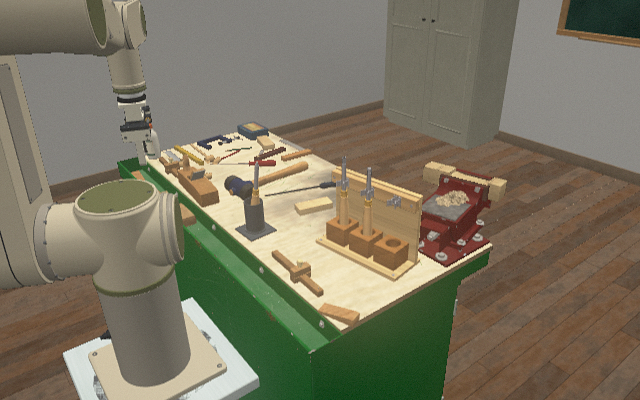

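View pics/top0.png

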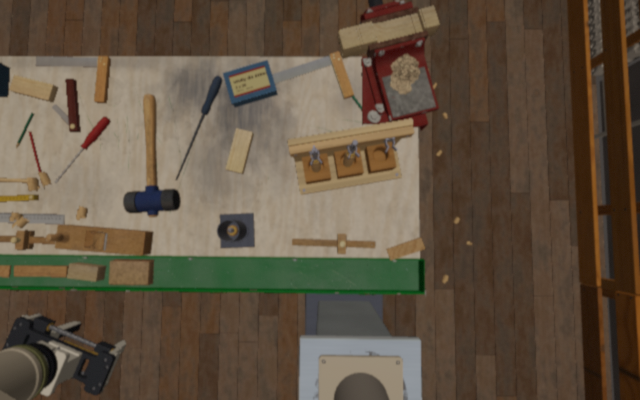

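The empty place is the right-hand one (bore near (382,153) in top and (395,240) in scene). The pot is at (235,230) in top and (257,215) in scene. Next I zoom in on both.

```bash
cat > h.py <<'E'
import numpy as np,cv2
from scipy.spatial.transform import Rotation as R
from plant import robot
def cam(n):
    c=robot.read_camera(n); r=np.array(c["rotation"],float)
    c["R"]=R.from_rotvec(r).as_matrix() if r.size==3 else r
    return c
def ray(c,u,v):
    m=c["mtx"];d=c["R"]@np.array([(u-m[0,2])/m[0,0],-(v-m[1,2])/m[1,1],-1.]);return np.array(c["eye"]),d/np.linalg.norm(d)
def onz(c,u,v,z):
    e,d=ray(c,u,v);return e+d*(z-e[2])/d[2]
def proj(c,P):
    p=c["R"].T@(np.array(P)-c["eye"]);m=c["mtx"];return np.array([m[0,2]+m[0,0]*p[0]/-p[2],m[1,2]-m[1,1]*p[1]/-p[2]])
def tri(a,ua,b,ub):
    e1,d1=ray(a,*ua);e2,d2=ray(b,*ub)
    t=np.linalg.lstsq(np.c_[d1,-d2],e2-e1,rcond=None)[0]
    p,q=e1+t[0]*d1,e2+t[1]*d2;return (p+q)/2,np.linalg.norm(p-q)
E
python3 - <<'E'
import cv2,numpy as np
s=cv2.imread("pics/scene0.png");t=cv2.imread("pics/top0.png")
z=lambda i,x,y,w,h,k:cv2.resize(i[y:y+h,x:x+w],None,fx=k,fy=k,interpolation=cv2.INTER_CUBIC)
cv2.imwrite("pics/s_crop.png",z(s,230,145,200,140,4))
a=z(t,210,195,60,60,6);b=z(t,282,115,140,85,5)
o=np.zeros((max(a.shape[0],425)+0,0,3),np.uint8)
o=np.zeros((600,720,3),np.uint8);b=cv2.resize(t[115:155+45,282:422],None,fx=4,fy=4,interpolation=cv2.INTER_CUBIC);o[:b.shape[0],:b.shape[1]]=b
a=cv2.resize(t[200:260,210:270],None,fx=4,fy=4,interpolation=cv2.INTER_CUBIC);o[350:590,0:240]=a
cv2.imwrite("pics/t_crop.png",o)
E
```

```text
(no output)
```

View pics/s_crop.png

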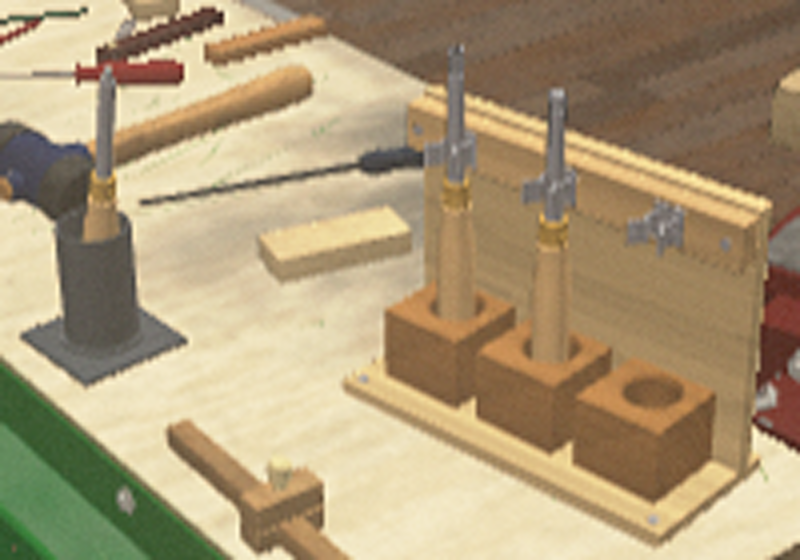

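View pics/t_crop.png

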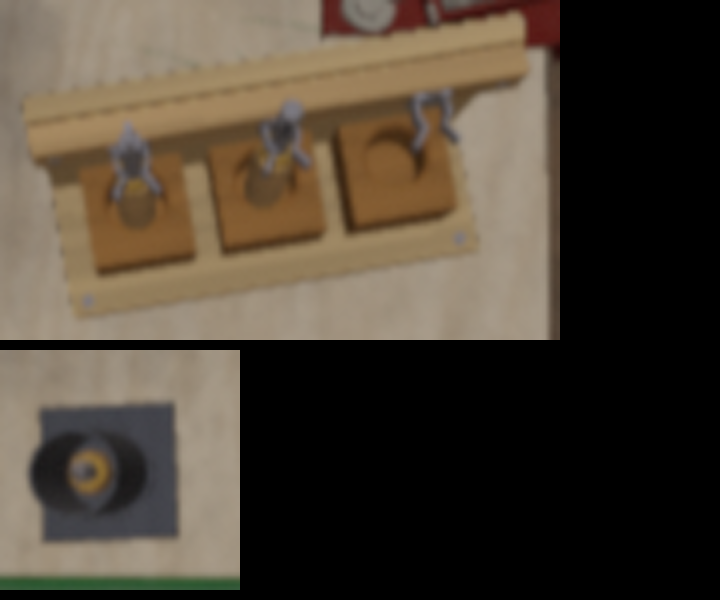

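Crops (4x): the tool tip is at about (107,70) in scene and (76,470) in top, the ferrule at about (102,193) in scene and (92,470) in top. The bore mouth is at about (655,392) in scene and (393,158) in top, and the clip is at the rail above it. Now I turn these into positions.

Run:
```python
from h import *
np.set_printoptions(precision=4,suppress=True)
s=cam("scene");t=cam("top")
S=lambda x,y:(230+(x-1.5)/4,145+(y-1.5)/4)
T=lambda x,y:(282+(x-1.5)/4,115+(y-1.5)/4)
P=lambda x,y:(210+(x-1.5)/4,200+(y-351.5)/4)
print("tip",tri(s,S(107,70),t,P(76,470)))
print("ferr",tri(s,S(102,193),t,P(91,470)))
f=[onz(t,*P(*p),.005) for p in[(40,408),(175,403),(178,535),(43,540)]]
print("foot",np.mean(f,0),[np.linalg.norm(f[i]-f[i-1]) for i in range(4)])
f=[onz(s,*S(*p),.005) for p in[(22,337),(186,341),(88,380)]];print("foot s",f,(f[0]+f[1])/2)
print("rack top front",onz(t,*T(78,318),.012),onz(t,*T(478,248),.012))
print("rack sc front",onz(s,*S(345,380),.012),onz(s,*S(658,540),.012))
print("mouth",onz(t,*T(393,158),.067),onz(s,*S(655,392),.067))
print("panel top",onz(t,*T(25,97),.208),onz(t,*T(520,12),.208),onz(s,*S(768,203),.208))
print("clip",tri(s,S(660,228),t,T(434,110)))
q=robot.read_state();print(R.from_rotvec(q["orientation"]).as_matrix())
# colours for masks around tool
```

```text
tip (array([0.4342, 0.2936, 0.2373]), np.float64(0.0009330202459947553))
ferr (array([0.4326, 0.3112, 0.1363]), np.float64(0.0014306144162627968))
foot [0.4316 0.3308 0.005 ] [np.float64(0.08854378483635358), np.float64(0.09137796654289435), np.float64(0.08843313293782142), np.float64(0.09075169905950817)]
foot s [array([0.386 , 0.3723, 0.005 ]), array([0.4796, 0.2897, 0.005 ]), array([0.3946, 0.2886, 0.005 ])] [0.4328 0.331  0.005 ]
rack top front [0.5292 0.1588 0.012 ] [ 0.5787 -0.1087  0.012 ]
rack sc front [0.5339 0.1628 0.012 ] [ 0.5765 -0.1105  0.012 ]
mouth [ 0.6281 -0.0435  0.067 ] [ 0.6335 -0.0459  0.067 ]
panel top [0.6315 0.1777 0.208 ] [ 0.68   -0.0906  0.208 ] [ 0.6801 -0.087   0.208 ]
clip (array([ 0.6292, -0.0465,  0.1909]), np.float64(0.0014132809487618025))
[[-0.9346  0.3558 -0.0005]
 [ 0.3558  0.9346 -0.001 ]
 [ 0.0001 -0.0011 -1.    ]]
```

Run:
```python
import cv2,numpy as np
s=cv2.imread("pics/scene0.png");t=cv2.imread("pics/top0.png")
z=lambda i,x,y,w,h,k:cv2.resize(i[y:y+h,x:x+w],None,fx=k,fy=k,interpolation=cv2.INTER_CUBIC)
o=np.hstack([z(s,370,190,40,60,10),z(t,362,130,40,60,10)])
cv2.imwrite("pics/z.png",np.clip(o*1.4,0,255).astype(np.uint8))
```

```text
(no output)
```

View pics/z.png

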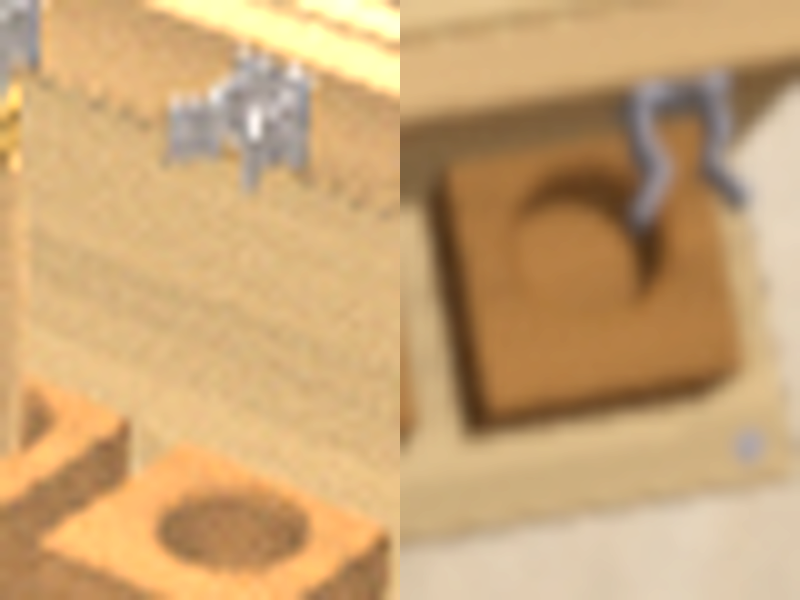

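Zoomed (10x): the mouth ellipse is centred at (232,530) in scene and about (588,236) in top. The clip jaw tips in top are at (640,215) and (740,200).

Run:
```python
from h import *
np.set_printoptions(precision=4,suppress=True)
s=cam("scene");t=cam("top")
S=lambda x,y:(370+(x-4.5)/10,190+(y-4.5)/10)
T=lambda x,y:(362+(x-404.5)/10,130+(y-4.5)/10)
print("mouth sc",onz(s,*S(232,530),.067));m=onz(t,*T(588,236),.067);print("mouth top",m, tri(s,S(232,530),t,T(588,236)))
X=np.array([.9858,.1677]);
for p in[(640,220),(742,205),(691,211)]:
    c=onz(t,*T(*p),.193);print("jaw",c,"seat",c[:2]+.019*X)
print("scene block top corners",[onz(s,*S(*p),.067) for p in[(42,543),(388,533),(180,442)]])
print("top block corners",[onz(t,*T(*p),.067) for p in[(443,165),(485,415),(738,370)]])
for n in[(.4342,.2936,.2373),(.4326,.3112,.1363)]:print(proj(s,n),proj(t,n))
```

```text
mouth sc [ 0.6324 -0.0446  0.067 ]
mouth top [ 0.6306 -0.0448  0.067 ] (array([ 0.631 , -0.0451,  0.0676]), np.float64(0.001328048822560666))
jaw [ 0.6082 -0.0364  0.193 ] seat [ 0.6269 -0.0332]
jaw [ 0.6117 -0.0588  0.193 ] seat [ 0.6304 -0.0556]
jaw [ 0.6103 -0.0476  0.193 ] seat [ 0.629  -0.0444]
scene block top corners [array([ 0.5894, -0.0181,  0.067 ]), array([ 0.6632, -0.0711,  0.067 ]), array([ 0.6522, -0.0046,  0.067 ])]
top block corners [array([ 0.6487, -0.0079,  0.067 ]), array([ 0.5845, -0.0186,  0.067 ]), array([ 0.5965, -0.0826,  0.067 ])]
[256.2116 162.1196] [228.7494 229.4158]
[255.3769 192.8865] [232.1977 229.8838]
```

Call:
play_rows:
  deltas: [-30,-16.4,-5.5,0,93,-30,-16.4,-5.5,0,93,-30,-16.4,-5.5,0,93,-30,-16.4,-5.5,0,93,-30,-16.4,-5.5,0,93,-30,-16.4,-5.5,0,93,-30,-16.4,-5.5,0,93,-30,-16.4,-5.5,0,93,-30,-16.4,-5.5,0,93,-28.4,-16.6,-5.5,0,93]

```text
t: 1.13
tool_pos: [0.4349, 0.2996, 0.274]
orientation: [0.568, 3.089, 0.0]
force: [0.7, 1.2, 0.2]
opening: 0.0929
gripper_force: 0.0
```

Call:
play_rows:
  deltas: [0,0,0,7.1,93,0,0,0,7.1,93,0,0,0,7.1,93,0,0,0,7.1,93,0,0,0,7.1,93,0,0,0,7.1,93,0,0,0,7.1,93,0,0,0,7.1,93,0,0,0,7.2,93,0,0,0,0,93]

```text
t: 1.97
tool_pos: [0.4339, 0.3011, 0.2736]
orientation: [2.126, 2.313, 0.0]
force: [-0.8, -0.2, 0.9]
opening: 0.0925
gripper_force: 0.0
```

Run:
```python
from h import *
s=robot.read_state();print(s["t"],s["tool_pos"],R.from_rotvec(s["orientation"]).as_matrix().round(3),s["q"].round(2))
a=cam("scene");b=cam("top");z=lambda i,x,y,w,h,k:cv2.resize(i[y:y+h,x:x+w],None,fx=k,fy=k,interpolation=cv2.INTER_CUBIC)
o=np.hstack([z(a["pixels"],220,90,80,120,5),z(b["pixels"],190,170,80,120,5)]);cv2.imwrite("pics/g1.png",o)
```

```text
1.9667 [0.43391816 0.30107894 0.27363118] [[-0.084  0.996  0.   ]
 [ 0.996  0.084 -0.   ]
 [-0.     0.    -1.   ]] [ 0.51 -0.08  1.6  -0.    1.62  0.43]
```

View pics/g1.png

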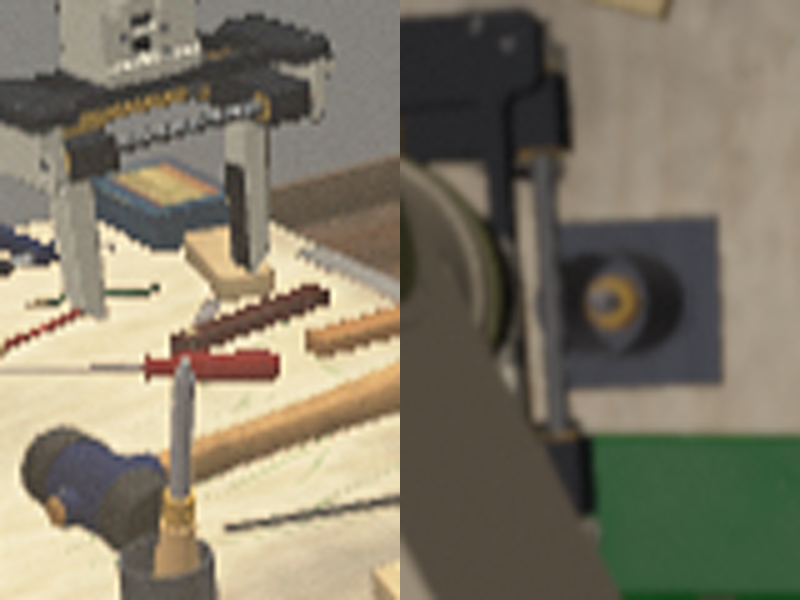

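The scene view shows the open fingers straddling the tip (183,360 in the crop) about 35 mm above it, and the closing line is across the lean. I descend and grip.

Call:
play_rows:
  deltas: [0,0,19,0,93,0,0,19,0,93,0,0,19,0,93,0,0,19,0,93,0,0,18.5,0,93,0,0,0,0,60,0,0,0,0,40,0,0,0,0,25,0,0,0,0,12,0,0,0,0,5]
  newtons: 45

```text
t: 2.9
tool_pos: [0.4348, 0.3016, 0.1808]
orientation: [2.117, 2.32, 0.004]
force: [-0.1, -0.1, 0.5]
opening: 0.0641
gripper_force: 0.0
```

Call:
play_rows:
  deltas: [0,0,0,0,0,0,0,0,0,0,0,0,0,0,0,0,0,0,0,0,0,0,0,0,0,0,0,0,0,0]

```text
t: 3.4
tool_pos: [0.4339, 0.3011, 0.1791]
orientation: [2.118, 2.32, -0.0]
force: [-0.5, -0.1, 0.1]
opening: 0.0244
gripper_force: 0.0
```

Call:
play_rows:
  deltas: [0,0,0,0,0,0,0,0,0,0,0,0,0,0,0,0,0,0,0,0,0,0,-5,0,0,0,0,-10,0,0,0,0,-15,0,0,0,0,-10,0,0]

```text
t: 4.07
tool_pos: [0.4342, 0.3012, 0.221]
orientation: [2.118, 2.32, 0.001]
force: [0.5, -0.1, -1.8]
opening: 0.0108
gripper_force: 45.0
```

Call:
play_rows:
  deltas: [-3,0,0,0,0,-3,0,0,0,0,-3,0,0,0,0,-3,0,0,0,0,-3,0,0,0,0]

```text
t: 4.48
tool_pos: [0.4352, 0.2867, 0.2192]
orientation: [-2.117, -2.319, -0.002]
force: [-0.9, 5.3, 2.5]
opening: 0.0114
gripper_force: 45.0
```

```bash
cat > look.py <<'E'
from h import *
import sys
a=cam("scene");b=cam("top");z=lambda i,x,y,w,h,k:cv2.resize(i[y:y+h,x:x+w],None,fx=k,fy=k,interpolation=cv2.INTER_CUBIC)
A=[int(v) for v in sys.argv[2:4]];B=[int(v) for v in sys.argv[4:6]]
cv2.imwrite(sys.argv[1],np.hstack([z(a["pixels"],*A,80,120,5),z(b["pixels"],*B,80,120,5)]))
s=robot.read_state();print(s["t"],s["tool_pos"].round(4),s["force"].round(1),s["opening"])
E
python3 look.py pics/g2.png 220 90 190 170
```

```text
4.5833 [0.4353 0.2862 0.2192] [-0.3  4.5  1.4] 0.01169490512320622
```

View pics/g2.png

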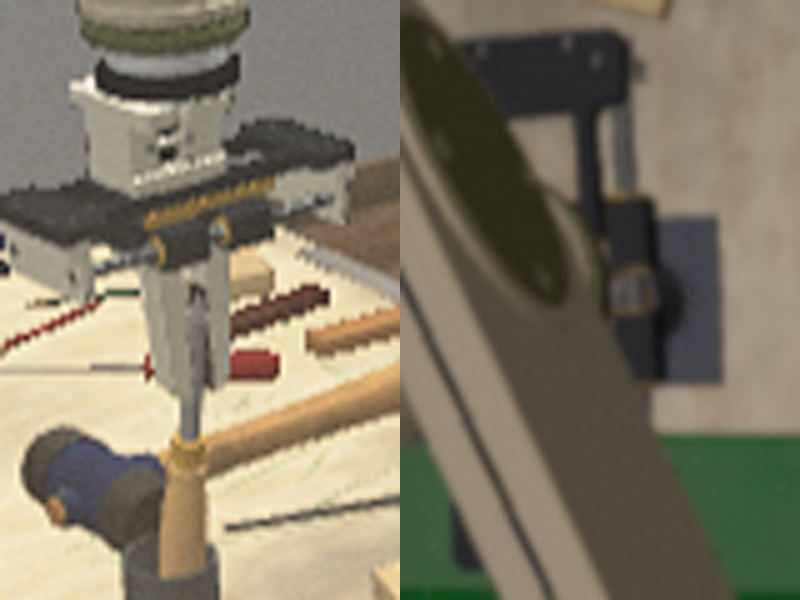

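The shank is gripped, the handle is against the rim and the pot has not moved (foot right edge still at x≈720 in the crop). I compute the tilt from the ferrule at crop (188,450), after pushing a bit more.

Call:
play_rows:
  deltas: [-2,0,0,0,0,-2,0,0,0,0,-2,0,0,0,0,-2,0,0,0,0,0,0,0,0,0]

```text
t: 5.0
tool_pos: [0.436, 0.2778, 0.2191]
orientation: [2.119, 2.319, -0.0]
force: [0.2, 3.9, 2.4]
opening: 0.0113
gripper_force: 45.0
```

```bash
cat > tilt.py <<'E'
from h import *
# tilt of gripped tool in the tool x-z plane, from the ferrule (gold) in both views
np.set_printoptions(precision=4,suppress=True)
def run(n="scene"):
    st=robot.read_state();M=R.from_rotvec(st["orientation"]).as_matrix();g=st["tool_pos"]-.019*M[:,2]
    c=cam(n);hsv=cv2.cvtColor(c["pixels"],cv2.COLOR_BGR2HSV)
    m=cv2.inRange(hsv,(15,120,90),(32,255,255))
    u0,v0=proj(c,g+np.array([0,0,-.055]))
    w=np.zeros_like(m);u,v=int(u0),int(v0);w[max(v-22,0):v+22,max(u-18,0):u+18]=255
    k,l,s,ce=cv2.connectedComponentsWithStats(m&w)
    print(n,"expect",(u0,v0),"blobs",[(x[4],y.round(1).tolist()) for x,y in zip(s[1:],ce[1:]) if x[4]>4])
    if k<2:return
    i=1+np.argmax(s[1:,4]);e,d=ray(c,*ce[i]);y=M[:,1]
    P=e+d*((g-e)@y)/(d@y);r=P-g
    print("pt",P,"dist",np.linalg.norm(r),"tilt",np.degrees(np.arctan2(r@M[:,0],r@M[:,2])),"t",st["t"],"tcp",st["tool_pos"],"F",st["force"].round(1))
run()
E
python3 tilt.py
```

```text
scene expect (np.float64(261.2697265969487), np.float64(181.76383139134126)) blobs [(np.int32(34), [272.2, 174.6]), (np.int32(45), [259.3, 181.4]), (np.int32(7), [253.1, 181.1])]
pt [0.4352 0.2874 0.181 ] dist 0.05788054201389472 tilt 9.579074142128347 t 5.0 tcp [0.436  0.2778 0.2191] F [0.2 3.9 2.4]
```

Call:
play_rows:
  deltas: [0,0,-10,0,0,0,0,-15,0,0,0,0,-20,0,0,0,0,-20,0,0,0,0,-20,0,0,0,0,-20,0,0,0,0,-20,0,0,0,0,-15,0,0]

```text
t: 5.72
tool_pos: [0.436, 0.2772, 0.361]
orientation: [2.118, 2.318, -0.001]
force: [0.0, 0.1, -1.7]
opening: 0.0114
gripper_force: 45.0
```

Call:
play_rows:
  deltas: [0,0,0,7,0,0,0,0,7,0,0,0,0,7,0,0,0,0,7,0,0,0,0,7,0,0,0,0,7,0,0,0,0,7,0,0,0,0,7,0,0,0,0,7,0,0,0,0,7,0]

```text
t: 6.55
tool_pos: [0.4358, 0.2771, 0.3589]
orientation: [3.066, 0.674, -0.003]
force: [0.3, -0.2, -2.0]
opening: 0.0109
gripper_force: 45.0
```

Call:
play_rows:
  deltas: [0,0,0,7,0,0,0,0,7,0,0,0,0,0,0,0,0,0,0,0]

```text
t: 6.88
tool_pos: [0.4359, 0.2775, 0.359]
orientation: [3.125, 0.311, -0.001]
force: [0.6, 0.1, -0.9]
opening: 0.0116
gripper_force: 45.0
```

```bash
python3 look.py pics/g3.png 220 60 200 150; python3 tilt.py;python3 -c "
from h import *
s=robot.read_state();print(R.from_rotvec(s['orientation']).as_matrix().round(3))"
```

```text
6.9833 [0.4359 0.2778 0.359 ] [ 1.  -0.3 -1.9] 0.011185223537997216
scene expect (np.float64(257.27464335420984), np.float64(133.85157325656914)) blobs [(np.int32(46), [260.7, 133.8])]
pt [0.4475 0.2801 0.3199] dist 0.05931900013657639 tilt 11.47044124046437 t 6.9833 tcp [0.4359 0.2778 0.359 ] F [ 1.  -0.3 -1.9]
[[ 0.98   0.197 -0.   ]
 [ 0.197 -0.98  -0.001]
 [-0.     0.001 -1.   ]]
```

View pics/g3.png

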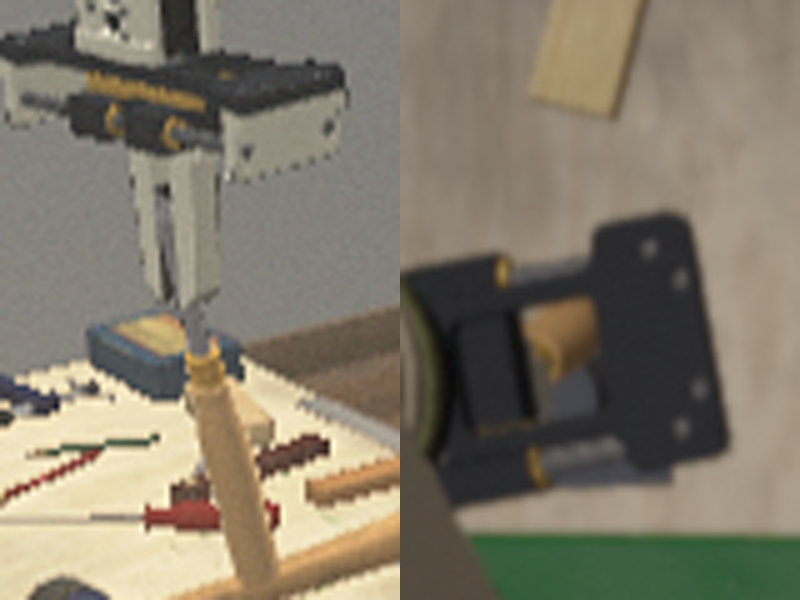

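The tool is held and leans the right way: ferrule at crop (205,368), butt at about (261,580). I get the tilt from the butt and work out the insertion path.

Run:
```python
from h import *
np.set_printoptions(precision=4,suppress=True)
st=robot.read_state();M=R.from_rotvec(st["orientation"]).as_matrix();g=st["tool_pos"]-.019*M[:,2];c=cam("scene")
for cx,cy in[(262,580),(262,588),(258,575)]:
    e,d=ray(c,220+(cx-2)/5,60+(cy-2)/5);y=M[:,1];P=e+d*((g-e)@y)/(d@y);r=P-g
    print(P,"dist",np.linalg.norm(r),"tilt",np.degrees(np.arctan2(r@M[:,0],r@M[:,2])))
# rack-frame numbers
X=np.array([.9858,.1677]);print("yaw err deg",np.degrees(np.arctan2(M[1,0],M[0,0]))-np.degrees(np.arctan2(X[1],X[0])))
```

```text
[0.4764 0.286  0.1869] dist 0.19560947262398162 tilt 12.17791551925805
[0.476  0.2859 0.1821] dist 0.20023743294876606 tilt 11.767782322134787
[0.4737 0.2854 0.191 ] dist 0.19104721879623326 tilt 11.637287321984585
yaw err deg 1.7115065012741617
```

```bash
cat > path.py <<'E'
from h import *
np.set_printoptions(precision=1,suppress=True)
X=np.array([.9858,.1677,0]);Y=np.array([-.1677,.9858,0]);Z=np.array([0,0,1.]);BM=np.array([.6307,-.0448,.067])
def tcp(d,xb,T=12,D=195):
    T=np.radians(T);return BM+(X*(xb-D*np.sin(T))+Z*(-d+D*np.cos(T)-19))/1e3
if __name__=="__main__":
    st=robot.read_state();M=np.c_[X,-Y,-Z];p=st["tool_pos"]
    print(R.from_rotvec(st["orientation"]).as_matrix()[:,0])
    for w in[(-40,-25),(-6,-5.3),(5,-3),(25,1.3),(44,5.4)]:
        q=tcp(*w);print(w,q*1e3,"delta",M.T@(q-p)*1e3,"dz",(q-p)[2]*1e3);p=q
E
python3 path.py
```

```text
[ 1.   0.2 -0. ]
(-40, -25) [566.1 -55.8 278.7] delta [ 72.3 350.9  80.4] dz -80.35148951375287
(-6, -5.3) [585.5 -52.5 244.7] delta [19.7 -0.  34. ] dz -33.99999999999997
(5, -3) [587.8 -52.1 233.7] delta [ 2.3  0.  11. ] dz -11.00000000000001
(25, 1.3) [592.  -51.4 213.7] delta [ 4.3 -0.  20. ] dz -19.99999999999999
(44, 5.4) [596.1 -50.7 194.7] delta [ 4.1  0.  19. ] dz -19.000000000000018
```

Call:
play_rows:
  deltas: [0,0,0,1.7,0,0,0,0,0,0]

```text
t: 7.25
tool_pos: [0.436, 0.2781, 0.3591]
orientation: [3.131, 0.26, -0.0]
force: [0.4, 0.8, -1.9]
opening: 0.0112
gripper_force: 45.0
```

Call:
play_rows:
  deltas: [0,35,0,0,0,0,35,0,0,0,0,35,0,0,0,0,35,0,0,0,0,35,0,0,0,0,35,0,0,0,0,35,0,0,0,0,35,0,0,0,0,35,0,0,0,0,36,0,0,0]

```text
t: 8.08
tool_pos: [0.4938, -0.0697, 0.3594]
orientation: [3.13, 0.263, 0.001]
force: [0.6, 0.7, -1.1]
opening: 0.0115
gripper_force: 45.0
```

Call:
play_rows:
  deltas: [15,0,10,0,0,15,0,15,0,0,15,0,15,0,0,15,0,15,0,0,10,0,15,0,0,0,0,10,0,0,0,0,0,0,0]

```text
t: 8.67
tool_pos: [0.5616, -0.0562, 0.2758]
orientation: [-3.129, -0.262, 0.008]
force: [-0.7, 0.1, -2.6]
opening: 0.0117
gripper_force: 45.0
```

```bash
python3 path.py; python3 tilt.py; python3 look.py pics/g4.png 340 130 335 100
```

```text
[ 1.   0.2 -0. ]
(-40, -25) [566.1 -55.8 278.7] delta [ 4.5  0.4 -2.9] dz 2.9036723037663137
(-6, -5.3) [585.5 -52.5 244.7] delta [19.7 -0.  34. ] dz -33.99999999999997
(5, -3) [587.8 -52.1 233.7] delta [ 2.3  0.  11. ] dz -11.00000000000001
(25, 1.3) [592.  -51.4 213.7] delta [ 4.3 -0.  20. ] dz -19.99999999999999
(44, 5.4) [596.1 -50.7 194.7] delta [ 4.1  0.  19. ] dz -19.000000000000018
scene expect (np.float64(378.45046859183856), np.float64(193.33889409884068)) blobs [(np.int32(69), [381.3, 193.0]), (np.int32(55), [367.8, 203.2])]
pt [ 0.5731 -0.0542  0.2364] dist 0.05960769108166073 tilt 11.46605815886667 t 8.6667 tcp [ 0.5616 -0.0562  0.2758] F [-0.7  0.1 -2.6]
8.8167 [ 0.5628 -0.0566  0.2802] [-0.4  0.2 -1.7] 0.011460237251940387
```

View pics/g4.png

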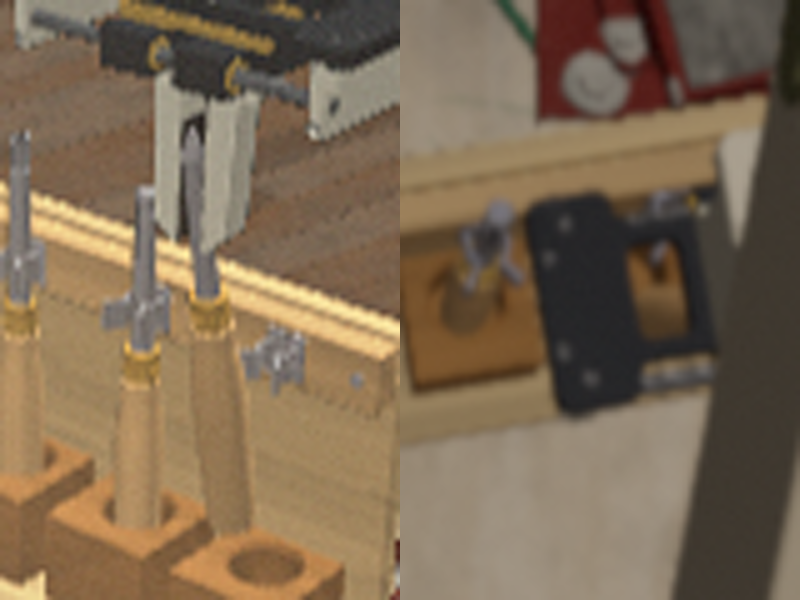

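The butt is just in front of and above the free bore (crop bore at (268,565)), and the clearances look fine. I go in.

Call:
play_rows:
  deltas: [6,0,6,0,0,6,0,7,0,0,6,0,8,0,0,5,0,8,0,0,0,0,6.5,0,0,0,0,0,0,0,0,0,0,0,0]

```text
t: 9.4
tool_pos: [0.5851, -0.0525, 0.2425]
orientation: [-3.13, -0.26, 0.003]
force: [-0.5, -0.4, -1.3]
opening: 0.0111
gripper_force: 45.0
```

```bash
python3 path.py|sed -n 3,4p;  python3 look.py pics/g5.png 350 140 335 100
```

```text
(-6, -5.3) [585.5 -52.5 244.7] delta [19.7 -0.  34. ] dz -33.99999999999997
(5, -3) [587.8 -52.1 233.7] delta [ 2.3  0.  11. ] dz -11.00000000000001
9.5 [ 0.5856 -0.0527  0.2439] [-0.5 -0.1 -1.2] 0.011443376972617755
```

View pics/g5.png

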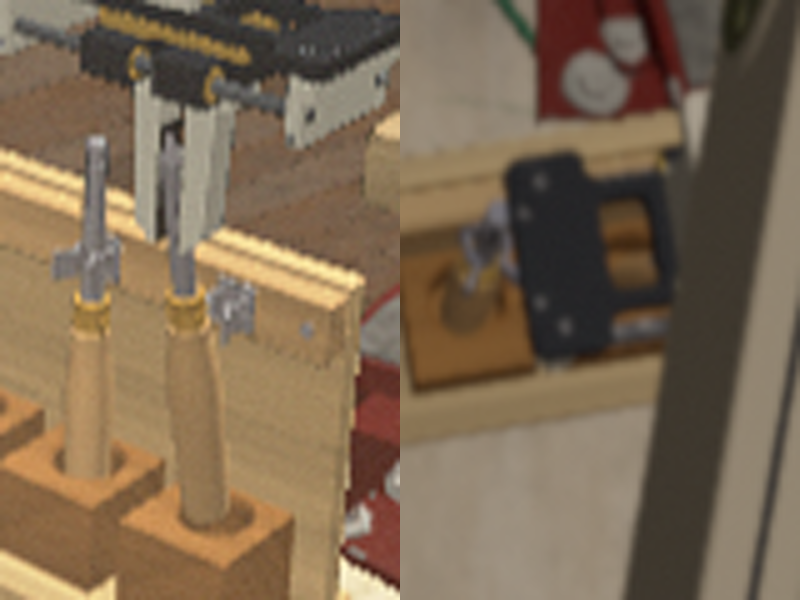

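The butt sits at the mouth, slightly forward of the bore centre as planned. All the views are used, so I continue by numbers.

Call:
play_rows:
  deltas: [0.6,0,3,0,0,0.6,0,3,0,0,0.6,0,3,0,0,0.8,0,3,0,0,0.6,0,3,0,0,0.6,0,3,0,0,0,0,0,0,0]

```text
t: 10.08
tool_pos: [0.589, -0.0519, 0.2246]
orientation: [-3.13, -0.26, 0.002]
force: [0.5, 0.5, -3.1]
opening: 0.0111
gripper_force: 45.0
```

Call:
play_rows:
  deltas: [0.6,0,3,0,0,0.6,0,3,0,0,0.6,0,3,0,0,0.8,0,3,0,0,0,0,0,0,0]

```text
t: 10.5
tool_pos: [0.5916, -0.0515, 0.2126]
orientation: [-3.13, -0.26, 0.002]
force: [-0.5, -0.5, -1.8]
opening: 0.011
gripper_force: 45.0
```

No contact forces so far, so I keep going.

Call:
play_rows:
  deltas: [0.6,0,3,0,0,0.6,0,3,0,0,0.8,0,3,0,0,0,0,0,0,0]

```text
t: 10.83
tool_pos: [0.5936, -0.0512, 0.2037]
orientation: [-3.131, -0.26, 0.002]
force: [0.5, -0.4, -2.6]
opening: 0.0113
gripper_force: 45.0
```

Call:
play_rows:
  deltas: [0.6,0,3,0,0,0.6,0,2,0,0,0.4,0,2,0,0,0,0,0,0,0,0,0,0,0,0]

```text
t: 11.25
tool_pos: [0.5954, -0.051, 0.1974]
orientation: [-3.131, -0.26, 0.001]
force: [-1.0, -0.6, -2.4]
opening: 0.0111
gripper_force: 45.0
```

Call:
play_rows:
  deltas: [0.2,0,1.5,0,0,0.2,0,1.5,0,0,0,0,0,0,0,0,0,0,0,0]

```text
t: 11.58
tool_pos: [0.5961, -0.051, 0.195]
orientation: [3.131, 0.26, 0.001]
force: [0.1, 0.0, 1.1]
opening: 0.0116
gripper_force: 45.0
```

```bash
python3 tilt.py
```

```text
scene expect (np.float64(385.94778431427517), np.float64(217.48208876090098)) blobs [(np.int32(37), [369.1, 203.3]), (np.int32(61), [388.7, 216.9]), (np.int32(118), [375.7, 234.1])]
pt [ 0.5568 -0.0576  0.1291] dist 0.09382150117826014 tilt -25.11179505520219 t 11.5833 tcp [ 0.5961 -0.051   0.195 ] F [0.1 0.  1.1]
```

The floor is reached (Fz changed sign). I let go.

Call:
play_rows:
  deltas: [0,0,0,0,16,0,0,0,0,22,0,0,0,0,30,0,0,0,0,40,0,0,0,0,40,0,0,0,0,40,0,0,0,0,40,0,0,0,0,40,0,0,0,0,40,0,0,0,0,40]

```text
t: 12.47
tool_pos: [0.5959, -0.051, 0.1946]
orientation: [3.131, 0.26, 0.0]
force: [-0.1, -0.5, -0.1]
opening: 0.0402
gripper_force: 0.0
```

```bash
cat > where.py <<'E'
from h import *
from path import X,Y,Z,BM
np.set_printoptions(precision=1,suppress=True)
# gold ferrules near the free place in the scene view, on the vertical plane through the bore along X
c=cam("scene");hsv=cv2.cvtColor(c["pixels"],cv2.COLOR_BGR2HSV);m=cv2.inRange(hsv,(15,120,90),(32,255,255))
w=np.zeros_like(m);w[195:240,360:410]=255
k,l,s,ce=cv2.connectedComponentsWithStats(m&w)
for a,b in zip(s[1:],ce[1:]):
    if a[4]<12:continue
    e,d=ray(c,*b);P=e+d*((BM-e)@Y)/(d@Y);r=(P-BM)*1e3+[0,0,45]
    print(a[4],b,"x,z from bore floor",r@X,r[2],"dist",np.hypot(r@X,r[2]))
st=robot.read_state();print(st["t"],st["tool_pos"]*1e3,st["force"],st["gripper_force"],st["opening"])
E
python3 where.py
```

```text
57 [367.8 203.1] x,z from bore floor -110.52963436980279 208.12770290090734 dist 235.65640409021486
60 [386.1 220.1] x,z from bore floor -33.72394220969938 128.74756905241748 dist 133.0910996839013
189 [371.4 234.4] x,z from bore floor -91.97272319600543 113.95089241498859 dist 146.43697516085663
12.5167 [595.9 -50.9 194.7] [-0.3  0.7 -0.4] 0.0 0.040040640924131246
```

The tool is released and leans about 17° (ferrule at x=-34, z=129 from the bore floor). I move up, forward and close the fingers nearly.

Call:
play_rows:
  deltas: [0,0,-10,0,40,0,0,-20,0,40,0,0,-20,0,40,0,0,-20,0,40,-5,0,-5,0,40,-15,0,0,0,40,-20,0,0,0,20,-15,0,0,0,6,0,0,0,0,6,0,0,0,0,6]

```text
t: 13.35
tool_pos: [0.5413, -0.0601, 0.2698]
orientation: [3.131, 0.259, 0.001]
force: [-0.2, -0.1, -0.7]
opening: 0.0179
gripper_force: 0.0
```

Call:
play_rows:
  deltas: [0,0,10,0,6,0,0,15,0,6,0,0,15,0,6,0,0,15,0,6,0,0,9,0,6,0,0,0,0,6,0,0,0,0,6]

```text
t: 13.93
tool_pos: [0.5414, -0.0598, 0.2048]
orientation: [-3.13, -0.26, 0.003]
force: [-0.6, -0.7, 0.1]
opening: 0.0058
gripper_force: 0.0
```

```bash
python3 where.py; python3 -c "
from path import *
p=robot.read_state()['tool_pos']-BM;print('rack x,y',p@X*1e3,p@Y*1e3)"
```

```text
59 [386.2 220.1] x,z from bore floor -33.22014490596091 128.6685192717685 dist 132.88779431972864
183 [371.4 234.4] x,z from bore floor -92.07737705675108 114.16471472867974 dist 146.6691019087931
13.9833 [542.  -59.9 205.8] [-0.9 -1.5 -0.5] 0.0 0.006391828837622219
rack x,y -89.98902940349437 -0.05456314884642703
```

Call:
play_rows:
  deltas: [6,0,0,0,6,6,0,0,0,6,6,0,0,0,6,6,0,0,0,6,6,0,0,0,6,6,0,0,0,6,5,0,0,0,6,5,0,0,0,6,5,0,0,0,6,0,0,0,0,6]

```text
t: 14.82
tool_pos: [0.5927, -0.0514, 0.2054]
orientation: [-3.131, -0.26, -0.0]
force: [1.0, -0.3, -0.6]
opening: 0.006
gripper_force: 0.0
```

```bash
python3 where.py
```

```text
55 [367.9 203.1] x,z from bore floor -110.15563415335222 208.10805308749792 dist 235.46385178110893
62 [391.5 215. ] x,z from bore floor -10.949377969733032 133.5028622592821 dist 133.9511220906526
188 [372.1 234.5] x,z from bore floor -89.39911400086125 112.61757368267102 dist 143.78775847168222
14.8667 [592.2 -51.5 205.4] [-0.   0.3  0.1] 0.05167026212597166 0.006068863193708389
```

Call:
play_rows:
  deltas: [3,0,0,0,6,3,0,0,0,6,3,0,0,0,6,3,0,0,0,6,2,0,0,0,6,2,0,0,0,6,0,0,0,0,6]

```text
t: 15.45
tool_pos: [0.6083, -0.0487, 0.2056]
orientation: [-3.13, -0.26, -0.001]
force: [0.8, -0.4, 0.6]
opening: 0.006
gripper_force: 0.0
```

Call:
play_rows:
  deltas: [2,0,0,0,6,2,0,0,0,6,2,0,0,0,6,0,0,0,0,6,0,0,0,0,6]

```text
t: 15.87
tool_pos: [0.6137, -0.0479, 0.2055]
orientation: [-3.131, -0.26, 0.0]
force: [0.6, 0.1, 1.1]
opening: 0.0064
gripper_force: 0.1
```

```bash
python3 where.py
```

```text
56 [367.8 203.1] x,z from bore floor -110.27718822453711 208.0665553651525 dist 235.4840752667366
63 [394.6 213.1] x,z from bore floor 1.922319586077725 133.6898079568716 dist 133.70362771494356
197 [372.7 234.6] x,z from bore floor -86.79017832999762 110.85713170248958 dist 140.79005186395773
15.9167 [613.7 -47.9 205.6] [ 0.2 -0.4  0.4] 0.12012004044663627 0.006134887055854062
```

Call:
play_rows:
  deltas: [1,0,0,0,6,1,0,0,0,6,0,0,0,0,6,0,0,0,0,6]

```text
t: 16.25
tool_pos: [0.6155, -0.0477, 0.2056]
orientation: [3.131, 0.26, -0.0]
force: [-2.2, -1.2, -0.1]
opening: 0.0064
gripper_force: 0.5
```

Call:
play_rows:
  deltas: [1,0,0,0,6,1,0,0,0,6,0,0,0,0,6,0,0,0,0,6]

```text
t: 16.58
tool_pos: [0.6168, -0.0479, 0.2056]
orientation: [3.13, 0.259, -0.003]
force: [-5.0, -2.7, 1.8]
opening: 0.006
gripper_force: 2.9
```

```bash
python3 where.py|sed -n '2p;4p'
```

```text
62 [394.3 213.3] x,z from bore floor 0.9442187567857627 133.39570607342324 dist 133.39904777729035
16.6333 [616.8 -47.9 205.6] [-5.2 -3.8  2.2] 2.905879722894724 0.0057777245892402865
```

Call:
play_rows:
  deltas: [1,0,0,0,6,1,0,0,0,6,0,0,0,0,6,0,0,0,0,6]

```text
t: 16.97
tool_pos: [0.6174, -0.048, 0.2056]
orientation: [3.13, 0.259, -0.008]
force: [-13.0, -3.5, 6.3]
opening: 0.0062
gripper_force: 6.8
```

Call:
play_rows:
  deltas: [1,0,0,0,6,1,0,0,0,6,0,0,0,0,6,0,0,0,0,6]

```text
t: 17.3
tool_pos: [0.6181, -0.048, 0.2056]
orientation: [3.13, 0.258, -0.012]
force: [-20.4, -5.3, 11.0]
opening: 0.0063
gripper_force: 10.7
```

```bash
python3 where.py|sed -n '2p;4p'
```

```text
62 [394.4 213.3] x,z from bore floor 1.0888064059593539 133.33413788470418 dist 133.33858340648052
17.35 [618.1 -48.  205.6] [-21.1  -6.1  10.4] 10.667046238022522 0.006176164655616632
```

The force is high with no further motion, so the shank is probably on the back plate. I back off and check whether it stays upright.

Call:
play_rows:
  deltas: [-3,0,0,0,6,-5,0,0,0,6,-10,0,0,0,6,-15,0,0,0,6,-20,0,0,0,6,-20,0,0,0,6,0,0,0,0,6,0,0,0,0,6]

```text
t: 18.02
tool_pos: [0.5495, -0.0586, 0.2061]
orientation: [3.131, 0.259, 0.002]
force: [0.5, -0.3, -0.1]
opening: 0.0057
gripper_force: 0.0
```

```bash
cat > chk.py <<'E'
from h import *
from path import X,Y,Z,BM
c=cam("scene");hsv=cv2.cvtColor(c["pixels"],cv2.COLOR_BGR2HSV);m=cv2.inRange(hsv,(15,120,90),(32,255,255))
for k,win in((0,(375,200,410,230)),(1,(360,190,376,216)),(2,(335,180,352,205))):
    w=np.zeros_like(m);w[win[1]:win[3],win[0]:win[2]]=255
    n,l,s,ce=cv2.connectedComponentsWithStats(m&w);i=1+np.argmax(s[1:,4]);O=BM+Y*.084*k
    e,d=ray(c,*ce[i]);P=e+d*((O-e)@Y)/(d@Y);r=(P-O)*1e3+[0,0,45];print("place",k,s[i,4],ce[i].round(1),"ferrule x,z",(r@X).round(1),r[2].round(1))
E
python3 chk.py; python3 where.py|tail -1
```

```text
place 0 63 [393.5 213.9] ferrule x,z -2.4 133.3
place 1 29 [366.3 203.5] ferrule x,z -7.5 135.2
place 2 49 [343.8 193.5] ferrule x,z -0.6 133.5
18.1167 [550.4 -58.5 206.1] [-0.5 -0.6 -0.3] 0.0 0.006192344551288489
```

Call:
play_rows:
  deltas: [-20,0,-20,0,6,-20,0,-30,0,6,-20,0,-30,0,6,-30,0,-20,0,6,-30,0,0,0,6,0,0,0,0,6]

```text
t: 18.62
tool_pos: [0.4297, -0.0791, 0.3083]
orientation: [3.129, 0.259, 0.005]
force: [-1.0, -0.1, -0.3]
opening: 0.0062
gripper_force: 0.0
```

```bash
cat > ax.py <<'E'
from h import *
from path import X,Y,Z,BM
F=BM-[0,0,.045]
for n in("scene","top"):
    c=cam(n);a=cv2.imread(f"pics/{n}0.png");d=cv2.absdiff(a,c["pixels"]).max(2)
    if n=="top": 
        for z in(.05,.165,.222,.235):print("expect top",z,proj(c,F+Z*z).round(1))
        x0,x1=365,405
        for v in range(130,175,2):
            u=np.where(d[v,x0:x1]>35)[0];print(v,(u.min()+x0,u.max()+x0,len(u)) if len(u) else "-",end="; ")
        continue
    for z in(.10,.134,.165,.18,.19,.2,.21,.22,.23):
        p=proj(c,F+Z*z);v=int(round(p[1]));u=np.where(d[v,int(p[0])-12:int(p[0])+13]>30)[0]+int(p[0])-12
        if len(u)==0:print(z,"none");continue
        g=np.split(u,np.where(np.diff(u)>1)[0]+1);g=max(g,key=len);mid=g.mean();e,r=ray(c,mid,v);P=e+r*((F-e)@Y)/(r@Y)
        print(z,"expect",p.round(1),"found",mid,len(g),"x",((P-F)@X*1e3).round(1),"z",((P-F)[2]*1e3).round(1))
E
python3 ax.py
```

```text
0.1 none
0.134 expect [394.1 213.3] found 395.0 3 x 3.9 z 133.1
0.165 none
0.18 expect [395.1 197.2] found 392.0 1 x -13.5 z 185.9
0.19 expect [395.3 193.6] found 395.0 5 x -1.2 z 189.5
0.2 expect [395.5 190.1] found 395.0 5 x -2.3 z 201.0
0.21 expect [395.7 186.4] found 395.0 5 x -3.3 z 212.4
0.22 expect [396.  182.8] found 394.0 3 x -8.4 z 222.5
0.23 expect [396.2 179.1] found 395.5 2 x -3.0 z 231.3
expect top 0.05 [380.7 152.7]
expect top 0.165 [388.8 142.1]
expect top 0.222 [393.8 135.7]
expect top 0.235 [395.  134.1]
130 -; 132 -; 134 -; 136 (np.int64(393), np.int64(393), 1); 138 (np.int64(393), np.int64(393), 1); 140 -; 142 (np.int64(389), np.int64(391), 3); 144 (np.int64(388), np.int64(391), 4); 146 (np.int64(389), np.int64(390), 2); 148 -; 150 (np.int64(383), np.int64(383), 1); 152 (np.int64(379), np.int64(387), 4); 154 (np.int64(377), np.int64(386), 7); 156 (np.int64(376), np.int64(382), 7); 158 (np.int64(376), np.int64(381), 6); 160 -; 162 -; 164 -; 166 -; 168 -; 170 -; 172 -; 174 -;
```

```bash
python3 chk.py; python3 -c "
from plant import robot
print(robot.close_job())"
```

```text
place 0 64 [393.4 214. ] ferrule x,z -3.1 133.3
place 1 55 [367.9 203.1] ferrule x,z -0.6 133.5
place 2 49 [343.8 193.4] ferrule x,z -0.7 133.9
the job is handed in; nothing more can be done
None
```

The tool is in the empty place of the rack and the job is handed in. It stayed upright after the gripper backed off, the shank measured about 1–3 mm in front of the seat (limit 7 mm), and the ferrule height shows it fully down. `close_job` gave no verdict, the snap was inferred rather than seen, and I did not re-check the pot's position at the end.

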